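Lid the graduated pantry canisters from the stack of lids

ROBOT

A 6-joint arm with a two-finger parallel gripper is mounted at the origin on a cart in front of the work surface, level with it; the furniture and walls round the work are solid. World frame = base frame: x ahead of the robot, y to its left, z up, the work surface at z = 0. Lengths are in m, angles in degrees, forces in N, time in s.
With the tool pointing down it reaches from about 0.4 to 0.825 m from the base axis. Payload 7 kg.
Tool frame: the origin (TCP) lies midway between the tips of the shut fingers; the grasp point (between the pads) lies 19 mm behind it; z points along the fingers, y is the line along which they close (so a half turn about z gives the same grasp; the last joint's range is limited). The gripper opens to 88 mm and grips with 3 to 60 N. Pads are 19 mm wide; open, the fingers measure 130 mm over their backs; the gripper's body (78 mm by 193 mm) begins 47 mm behind the grasp point.
Start: joints at [-53.107, 20.546, 0.682, 0, -70.136, -16.507], TCP at [0.235, -0.633, 0.189] pointing down, gripper open.
Joint ranges: [-176.03, 176.03], [-82.01, 121.73], [-58.28, 71.71], [-173.87, 95.51], [-174.79, -0.11], [-173.66, 173.66]. Speed limits (degrees/s): [136.94, 136.94, 172.46, 180, 180, 180].

INTERFACE

Orientations are given as [roll, pitch, yaw] about the fixed x, y, z axes, in that order (R = Rz(yaw) Ry(pitch) Rx(roll)).
In Python, from plant import telemetry, viewer, workorder gives the robot as it stands. The module is installed in compiled form; this text tells all that it offers.
- The arm moves only by the tool carry_out, never from a script. Its argument "rows" is a list of rows, each a list of 6 numbers: the shift along the tool's x, y, z in m, then the turn, a rotation vector about the tool's x, y, z in rad. In form: [[tx, ty, tz, ax, ay, az], ...]. A call has 1 to 8 rows; each row is the pose to reach, as a shift and turn from the pose commanded when the call began, along the tool's axes at that moment; what a row does not reach only later rows make up. A row lasts 1/8 s, in which the tool goes at most 62.5 mm and 10.7 degrees, less where a joint would pass 70% of its speed; a pose out of reach is approached as far as the arm can. A call with a gripper value outside its range is refused whole. "grip" is the gripper's target within -1 to 1 (fully open at 1, half-way at 0, shut at -1), set as the call begins (left out, the last holds). The fingers move at their own pace and stop on an object; the grip force is fixed at half the most. Time passes only in rows, so rows that repeat a pose let the fingers close. It gives the time, the measured TCP pose, the force, the opening and the grip force at its end, in the units of the state.
- telemetry.get_obs(): the state, without advancing time (a new reading comes with each control period).
- viewer.snapshot(name): name is "side" or "top" or "wrist"; returns the picture (480x640x3 uint8, red, green, blue); there is no depth.
- viewer.camera_info(name): a dict with "intrinsics" (3x3 intrinsics, pixels), "extrinsics" (4x4, takes a point from camera to world coordinates); the wrist camera has in their place "tool_from_camera" (4x4, takes a point from camera to tool coordinates, whose origin is the TCP and whose axes are the flange's). Camera axes: x right, y down, z forward; pixel columns grow to the right and rows downward; lengths in m; the calibration is good to about 2 mm. A picture is of the moment at which its call begins: read the wrist's pose just before it. camera_info takes no time and is no camera call.
- workorder.close_job(): hands the job in; it is judged then, once.
The state is a dict: "clock": time; "joint_pos": joint angles; "qvel": joint speeds; "tau": joint torques, N m; "tool_pos": TCP position; "orientation": TCP orientation; "force": force on the tool from outside, world axes, zero at the start; "moment": the same for the moment, N m; "opening": finger opening in m; "gripper_force": force on a finger pad.
Only numpy, scipy, OpenCV 4.12 (cv2) and the standard library are available. Lean on these libraries where they do the work, as an engineer would, in place of code of your own. Each camera call takes 0.05 s, during which the arm holds its last target. There are 200 camera calls.

TASK

Close the four open stoneware canisters: take the stack of lids apart from the top down, and as each lid comes off the stack put it on the canister of its own colour and size, fully seated with the disc down on the rim. Set the lids down rather than dropping them, and leave the canisters, the jigger and the dropper bottle standing where they are.

Things in the scene. Friction and masses are not known exactly. Their poses are not given: they have to be found in the camera images.
- lid_white: loose cream white stoneware lid: flat disc 68 mm across, 16 mm thick, on a tapered bare-clay spigot 12 mm high (54 mm across at the disc, 44 mm at its flat foot). At the start at the bottom of the stack, on the worktop. Origin: centre of the spigot's foot, z up; the disc spans z = 12 to 28 mm; a stacked lid stands with its foot on the flat top of the next
- lid_blue: loose blue stoneware lid: flat disc 57 mm across, 16 mm thick, on a tapered bare-clay spigot 12 mm high (43 mm across at the disc, 33 mm at its flat foot). At the start second from the bottom of the stack. Origin: centre of the spigot's foot, z up; the disc spans z = 12 to 28 mm; a stacked lid stands with its foot on the flat top of the next
- lid_yellow: loose mustard yellow stoneware lid: flat disc 46 mm across, 16 mm thick, on a tapered bare-clay spigot 12 mm high (32 mm across at the disc, 22 mm at its flat foot). At the start third from the bottom of the stack. Origin: centre of the spigot's foot, z up; the disc spans z = 12 to 28 mm; a stacked lid stands with its foot on the flat top of the next
- lid_green: loose sage green stoneware lid: flat disc 36 mm across, 16 mm thick, on a tapered bare-clay spigot 12 mm high (22 mm across at the disc, 14 mm at its flat foot). At the start on top of the stack. Origin: centre of the spigot's foot, z up; the disc spans z = 12 to 28 mm; a stacked lid stands with its foot on the flat top of the next
- canister_white: loose, heavy, open cream white stoneware canister that the cream white lid fits: 96 mm high to the rim, belly 82 mm across, neck 66 mm across over the top 20 mm, mouth 58 mm across. Origin: centre of its underside, z up. With its lid seated the disc rests on the rim: lid origin on the axis, 84 mm above this origin (2 mm of play sideways)
- canister_blue: loose, heavy, open blue stoneware canister that the blue lid fits: 86 mm high to the rim, belly 71 mm across, neck 55 mm across over the top 20 mm, mouth 47 mm across. Origin: centre of its underside, z up. With its lid seated the disc rests on the rim: lid origin on the axis, 74 mm above this origin (2 mm of play sideways)
- canister_yellow: loose, heavy, open mustard yellow stoneware canister that the mustard yellow lid fits: 76 mm high to the rim, belly 60 mm across, neck 44 mm across over the top 20 mm, mouth 36 mm across. Origin: centre of its underside, z up. With its lid seated the disc rests on the rim: lid origin on the axis, 64 mm above this origin (2 mm of play sideways)
- canister_green: loose, heavy, open sage green stoneware canister that the sage green lid fits: 66 mm high to the rim, belly 50 mm across, neck 34 mm across over the top 20 mm, mouth 26 mm across. Origin: centre of its underside, z up. With its lid seated the disc rests on the rim: lid origin on the axis, 54 mm above this origin (2 mm of play sideways)
- jigger: bystander: steel double-cone bar measure, 45 mm across, 80 mm high, standing loose in front of the canisters. Origin: centre of its underside
- bitters: bystander: small brown dropper bottle with a black bulb, 33 mm across, 102 mm high, standing loose in front of the canisters. Origin: centre of its underside
Mind the look-alikes: they are no part of the job. What is shaped like the lid_white but pink is not meant.

How it is judged:
By the outcome, as a careful person would: the job done as asked, in the order asked, and still so for the second after the job is handed in, with the robot touching nothing.
It also fails if it takes over 99 s, if anything falls off the work surface, if the arm or the gripper's body presses on something with over 40 N, if the wrist force passes 120 N, or if a joint passes its speed limit or range.

## Working session

There is one attempt and no reset: what is moved stays moved. The work goes in short steps, Python scripts to look and compute and a tool call to move; the robot and the scene stay as the last step left them, time stands still between calls to the robot, and variables do not carry over. Pictures are saved under pics/ and viewed, at most 14 in all, crops included, and the job is handed in when it is done.

Besides the shell and the picture viewer there is one more tool, called after "Request:" as name(argument=value, ...) on one line, values as JSON. carry_out: Moves the arm, as the interface text tells. Its arguments: {"type":"object","properties":{"rows":{"type":"array"},"grip":{"type":"number"}},"required":["rows"]}

```bash
mkdir -p pics
python3 - <<'E'
from plant import telemetry, viewer
import cv2,numpy as np
np.set_printoptions(precision=4,suppress=True)
print(telemetry.get_obs())
for n in ("top","side"):
    i=viewer.camera_info(n); print(n,i)
    cv2.imwrite(f"pics/{n}0.png",viewer.snapshot(n)[:,:,::-1])
print(viewer.camera_info("wrist"))
E
```

```text
{'clock': 0.0, 'joint_pos': array([-53.1051,  20.5882,   0.6338,  -0.0209, -70.1365, -16.5077]), 'qvel': array([ 0.094 , -0.0298,  0.0165,  0.0577,  0.0517, -0.0601]), 'tau': array([  0.0001, -58.2726,  29.3065,   6.9971,   0.0072,  -0.0002]), 'tool_pos': array([ 0.2349, -0.6322,  0.1878]), 'orientation': array([ 179.9073,   -0.007 , -159.6199]), 'force': array([-0.2573,  0.4075,  0.0686]), 'moment': array([ 0.002 , -0.008 , -0.0611]), 'gripper_force': 0.0, 'opening': 0.08804907723198901}
top {'intrinsics': array([[438.3586,   0.    , 321.5239],
       [  0.    , 438.3586, 237.6029],
       [  0.    ,   0.    ,   1.    ]]), 'extrinsics': array([[-0.0228, -0.9944,  0.1034,  0.3716],
       [-0.9992,  0.026 ,  0.03  ,  0.0154],
       [-0.0326, -0.1027, -0.9942,  0.9528],
       [ 0.    ,  0.    ,  0.    ,  1.    ]])}
side {'intrinsics': array([[450.927 ,   0.    , 320.7269],
       [  0.    , 450.927 , 232.9202],
       [  0.    ,   0.    ,   1.    ]]), 'extrinsics': array([[-0.9459, -0.2807,  0.1624,  0.2958],
       [-0.3242,  0.8043, -0.4981,  0.4558],
       [ 0.0092, -0.5238, -0.8518,  0.8457],
       [ 0.    ,  0.    ,  0.    ,  1.    ]])}
{'intrinsics': array([[371.7928,   0.    , 320.4577],
       [  0.    , 371.7928, 238.2665],
       [  0.    ,   0.    ,   1.    ]]), 'tool_from_camera': array([[-0.0008, -0.9667, -0.2559,  0.0669],
       [ 1.    , -0.0007, -0.0004,  0.0003],
       [ 0.0002, -0.2559,  0.9667, -0.1955],
       [ 0.    ,  0.    ,  0.    ,  1.    ]])}
```

View pics/top0.png

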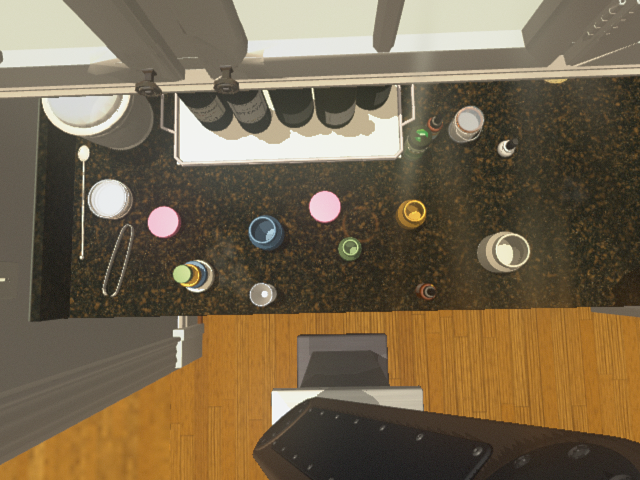

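View pics/side0.png

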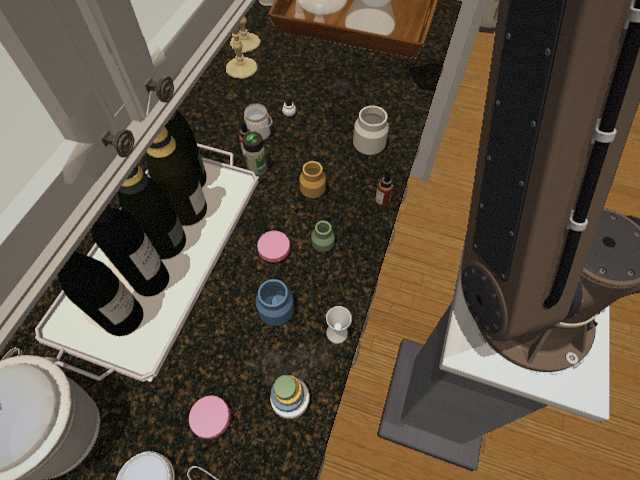

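The top view shows the stack at about (190,274). The open canisters are white (503,252), blue (266,232), yellow (411,213) and green (349,248), with the jigger at (262,294) and the bitters at (426,291). The pink decoys are at (325,206) and (164,222). The side view agrees, with the stack near (288,392).

```bash
cat > h.py <<'E'
import cv2,numpy as np
from plant import telemetry, viewer
from scipy.spatial.transform import Rotation as Ro
np.set_printoptions(precision=4,suppress=True)
HSV=dict(green=((35,40,50),(80,255,255)),blue=((98,60,40),(118,255,255)),yellow=((15,110,90),(28,255,255)),white=((0,0,150),(180,60,255)))
def cam(n):
    i=viewer.camera_info(n)
    if n=="wrist":
        o=telemetry.get_obs(); T=np.eye(4); T[:3,:3]=Ro.from_euler('xyz',o['orientation'],degrees=True).as_matrix(); T[:3,3]=o['tool_pos']
        T=T@i['tool_from_camera']
    else: T=i['extrinsics']
    return i['intrinsics'],T
def snap(n,save=None):
    K,T=cam(n); im=viewer.snapshot(n)[:,:,::-1].copy()
    if save: cv2.imwrite(f"pics/{save}.png",im)
    return im,K,T
def onplane(K,T,uv,z):
    uv=np.atleast_2d(np.array(uv,float)); d=np.c_[uv,np.ones(len(uv))]@np.linalg.inv(K).T@T[:3,:3].T
    return T[:3,3]+d*((z-T[2,3])/d[:,2])[:,None]
def pix(K,T,p):
    c=T[:3,:3].T@(np.array(p)-T[:3,3]); c=K@c; return c[:2]/c[2]
def mask(im,c):
    return cv2.inRange(cv2.cvtColor(im,cv2.COLOR_BGR2HSV),*[np.array(x) for x in HSV[c]])
def blobs(im,c,amin=60):
    m=mask(im,c); n,l,s,ce=cv2.connectedComponentsWithStats(m)
    return [(ce[k].round(1),s[k]) for k in range(1,n) if s[k][4]>amin]
E
python3 - <<'E'
from h import *
im=cv2.imread("pics/top0.png"); K,T=cam("top")
rough={'st_green':((182,273),.112),'st_white':((200,277),.028),'c_white':((503,250),.096),'c_blue':((265,231),.086),'c_yellow':((411,212),.076),'c_green':((349,246),.066),'jig':((262,294),.08),'bit':((427,291),.1),'jar':((110,195),.08)}
for k,(uv,z) in rough.items():
    p=onplane(K,T,uv,z)[0]; print(k,p,np.hypot(p[0],p[1]))
im2=cv2.imread("pics/side0.png");K2,T2=cam("side")
for c in('green','blue','yellow'):
    print(c,[(b[0],b[1][:5]) for b in blobs(im,c)],'SIDE',[(b[0],b[1]) for b in blobs(im2,c)])
for k,(uv,z) in rough.items(): print(k,pix(K2,T2,onplane(K,T,uv,z)[0]))
E
```

```text
st_green [0.3974 0.3122 0.112 ] 0.5053366700588992
st_white [0.3906 0.3032 0.028 ] 0.4944155919046286
c_white [ 0.4275 -0.3092  0.096 ] 0.5275594946811253
c_blue [0.478  0.1544 0.086 ] 0.5023436963762858
c_yellow [ 0.5099 -0.1392  0.076 ] 0.5285097700937483
c_green [ 0.4453 -0.0131  0.066 ] 0.44549745889194137
jig [0.353  0.1626 0.08  ] 0.3886137555191569
bit [ 0.3521 -0.1588  0.1   ] 0.38625677963340577
jar [0.5618 0.4747 0.08  ] 0.7355346100506676
green [(array([421.2, 134.1]), array([414, 129,  15,  13, 107], dtype=int32)), (array([349.2, 248.4]), array([338, 237,  24,  24, 432], dtype=int32)), (array([181.8, 273.8]), array([172, 264,  20,  19, 276], dtype=int32))] SIDE [(array([251.5, 138. ]), array([246, 133,  13,  11,  88], dtype=int32)), (array([260.2, 164.6]), array([255, 156,  12,  17, 109], dtype=int32)), (array([322.5, 236.3]), array([311, 220,  24,  33, 587], dtype=int32)), (array([284.4, 386.6]), array([274, 375,  22,  24, 419], dtype=int32))]
blue [(array([270.1, 223.2]), array([258, 216,  24,  19,  96], dtype=int32)), (array([260.4, 241.6]), array([249, 225,  30,  24, 
[... 760 characters left out ...]
6,  81], dtype=int32)), (array([627.4, 175.4]), array([ 604,  102,   36,  116, 2152], dtype=int32)), (array([160.9, 135.6]), array([153, 127,  14,  16, 108], dtype=int32)), (array([162., 150.]), array([147, 137,  29,  21, 278], dtype=int32)), (array([311.6, 179.4]), array([299, 161,  27,  37, 723], dtype=int32)), (array([133.3, 178.6]), array([122, 166,  21,  21, 171], dtype=int32)), (array([292.1, 392.9]), array([274, 373,  28,  32, 247], dtype=int32))]
st_green [285.1144 384.8868]
st_white [293.417  392.5462]
c_white [371.1997 120.4972]
c_blue [276.1723 289.8375]
c_yellow [313.0878 171.0148]
c_green [322.3739 227.695 ]
jig [339.6503 316.2048]
bit [386.6973 176.2283]
jar [146.6284 457.4598]
```

Request:
carry_out(rows=[[-0.148, 0.117, -0.006, 0, 0, 0.178], [-0.295, 0.235, -0.011, 0, 0, 0.356], [-0.295, 0.235, -0.011, 0, 0, 0.356], [-0.295, 0.235, -0.011, 0, 0, 0.356], [-0.295, 0.235, -0.011, 0, 0, 0.356], [-0.295, 0.235, -0.011, 0, 0, 0.356], [-0.295, 0.235, -0.011, 0, 0, 0.356], [-0.295, 0.235, -0.011, 0, 0, 0.356]], grip=1)

```text
clock: 1.1
tool_pos: [0.4298, -0.3092, 0.1995]
orientation: [180.0, -0.0, -179.9]
force: [1.7, 0.1, 0.2]
opening: 0.0879
gripper_force: 0.0
```

Run:
```python
from h import *
im,K,T=snap("wrist","w_white"); np.savez("pics/w_white.npz",K=K,T=T)
print(pix(K,T,[.4275,-.3092,.096]),T[:3,3],telemetry.get_obs()['tool_pos'])
```

```text
[319.5541 221.4641] [ 0.3628 -0.3087  0.395 ] [ 0.4294 -0.3099  0.1994]
```

View pics/w_white.png

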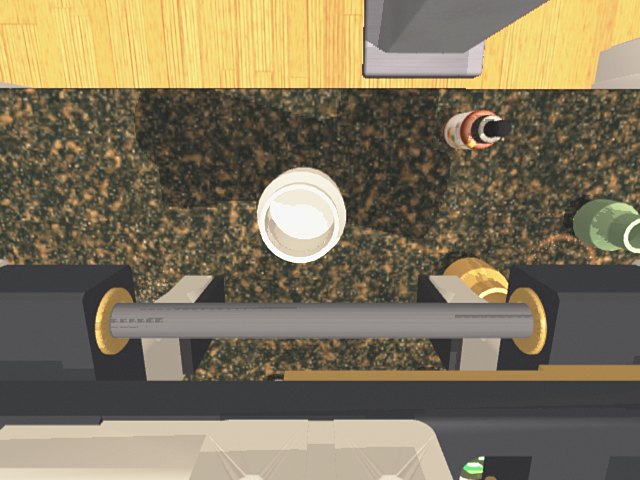

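Request:
carry_out(rows=[[-0.04, 0.085, 0, 0, 0, 0], [-0.08, 0.17, 0, 0, 0, 0], [-0.08, 0.17, 0, 0, 0, 0], [-0.08, 0.17, 0, 0, 0, 0], [-0.08, 0.17, 0, 0, 0, 0], [-0.08, 0.17, 0, 0, 0, 0]])

```text
clock: 1.9
tool_pos: [0.5091, -0.1413, 0.1995]
orientation: [-180.0, -0.0, 179.9]
force: [-0.2, 0.6, -0.1]
opening: 0.0875
gripper_force: 0.0
```

The white canister's mouth is centred near (300,218), and the bitters bottle is at the upper right near (470,128). I'll fit the circles numerically, casting edge pixels onto the rim plane and voting with the known radii.

```bash
cat >> h.py <<'E'
def circ(im,K,T,z,radii,g,s=.02):
    "Hough vote: Canny edge pixels cast on plane z, circle centres of known radii; then least squares"
    e=cv2.Canny(cv2.GaussianBlur(im,(3,3),0),30,90); v,u=np.nonzero(e)
    P=onplane(K,T,np.c_[u,v],z)[:,:2]; P=P[np.hypot(*(P-np.array(g)).T)<max(radii)+s*1.5]
    ax=np.arange(-s,s+1e-6,.0005); C=np.stack(np.meshgrid(g[0]+ax,g[1]+ax),-1).reshape(-1,2)
    D=np.hypot(*(C[:,None]-P[None]).transpose(2,0,1))
    sc=sum((np.abs(D-r)<.0008).sum(1)/r for r in radii); k=sc.argmax(); c=C[k]
    out=[]
    for r in radii:
        Q=P[np.abs(np.hypot(*(P-c).T)-r)<.0015]; A=np.c_[2*Q,np.ones(len(Q))]
        x=np.linalg.lstsq(A,(Q**2).sum(1),rcond=None)[0]; out.append((x[:2],round(1e3*np.sqrt(x[2]+x[0]**2+x[1]**2),1),len(Q)))
    return c,round(sc[k]/1e3,1),out
CAN=dict(white=(.096,.033,.029),blue=(.086,.0275,.0235),yellow=(.076,.022,.018),green=(.066,.017,.013))
LID=dict(white=(.028,.034),blue=(.056,.0285),yellow=(.084,.023),green=(.112,.018))
E
python3 - <<'E'
from h import *
im=cv2.imread("pics/w_white.png"); d=np.load("pics/w_white.npz")
print(circ(im,d['K'],d['T'],.096,CAN['white'][1:],(.4275,-.32)))
tm=cv2.imread("pics/top0.png"); K,T=cam("top")
for n,g in dict(white=(.4275,-.315),blue=(.478,.154),yellow=(.51,-.139),green=(.445,-.013)).items():
    print(n,circ(tm,K,T,CAN[n][0],CAN[n][1:],g))
im,K,T=snap("wrist","w_yellow"); np.savez("pics/w_yellow.npz",K=K,T=T)
print(circ(im,K,T,.076,CAN['yellow'][1:],(.51,-.139)))
E
```

```text
(array([ 0.43 , -0.326]), np.float64(13.6), [(array([ 0.4301, -0.3261]), np.float64(32.9), 287), (array([ 0.4292, -0.326 ]), np.float64(28.7), 241)])
white (array([ 0.427, -0.327]), np.float64(3.4), [(array([ 0.4273, -0.3271]), np.float64(33.2), 110), (array([ 0.4273, -0.327 ]), np.float64(28.3), 57)])
blue (array([0.481, 0.161]), np.float64(3.5), [(array([0.4812, 0.1611]), np.float64(27.6), 83), (array([0.481 , 0.1607]), np.float64(23.0), 43)])
yellow (array([ 0.5125, -0.146 ]), np.float64(3.1), [(array([ 0.513 , -0.1461]), np.float64(22.3), 65), (array([ 0.513 , -0.1461]), np.float64(17.3), 31)])
green (array([ 0.4435, -0.015 ]), np.float64(3.5), [(array([ 0.4438, -0.0148]), np.float64(17.3), 52), (array([ 0.4435, -0.0149]), np.float64(12.4), 28)])
(array([ 0.5155, -0.145 ]), np.float64(13.8), [(array([ 0.5159, -0.145 ]), np.float64(21.9), 196), (array([ 0.5154, -0.1448]), np.float64(18.1), 152)])
```

Request:
carry_out(rows=[[0.035, 0.065, 0, 0, 0, 0], [0.065, 0.128, 0, 0, 0, 0], [0.065, 0.128, 0, 0, 0, 0], [0.065, 0.128, 0, 0, 0, 0], [0.065, 0.128, 0, 0, 0, 0]])

```text
clock: 2.58
tool_pos: [0.4451, -0.0125, 0.1998]
orientation: [-180.0, 0.0, 179.9]
force: [-0.4, -0.5, -1.3]
opening: 0.0876
gripper_force: 0.0
```

Run:
```python
from h import *
im,K,T=snap("wrist","w_green"); np.savez("pics/w_green.npz",K=K,T=T)
print(circ(im,K,T,.066,CAN['green'][1:],(.445,-.013)))
print(telemetry.get_obs()['tool_pos'])
```

```text
(array([ 0.446, -0.014]), np.float64(12.8), [(array([ 0.4465, -0.0139]), np.float64(16.8), 138), (array([ 0.4458, -0.014 ]), np.float64(13.2), 104)])
[ 0.4451 -0.0126  0.1997]
```

Request:
carry_out(rows=[[-0.015, 0.06, 0, 0, 0, 0], [-0.033, 0.12, 0, 0, 0, 0], [-0.033, 0.168, 0, 0, 0, 0], [-0.033, 0.168, 0, 0, 0, 0], [-0.033, 0.168, 0, 0, 0, 0], [-0.033, 0.168, 0, 0, 0, 0]])

```text
clock: 3.38
tool_pos: [0.478, 0.155, 0.1996]
orientation: [-180.0, -0.0, 179.9]
force: [-0.0, 0.3, -0.5]
opening: 0.088
gripper_force: 0.0
```

Run:
```python
from h import *
im,K,T=snap("wrist","w_blue"); np.savez("pics/w_blue.npz",K=K,T=T)
print(circ(im,K,T,.086,CAN['blue'][1:],(.478,.154)))
print(telemetry.get_obs()['tool_pos'])
```

```text
(array([0.4845, 0.1615]), np.float64(12.6), [(array([0.4843, 0.1618]), np.float64(27.1), 231), (array([0.4843, 0.1616]), np.float64(23.4), 184)])
[0.478  0.1551 0.1997]
```

Request:
carry_out(rows=[[0.04, 0.06, -0.02, 0, 0, 0], [0.08, 0.12, -0.02, 0, 0, 0], [0.08, 0.158, -0.02, 0, 0, 0], [0.08, 0.158, -0.02, 0, 0, 0], [0.08, 0.158, -0.02, 0, 0, 0], [0.08, 0.158, -0.02, 0, 0, 0]])

```text
clock: 4.18
tool_pos: [0.3983, 0.3131, 0.2197]
orientation: [180.0, 0.0, 179.9]
force: [-0.2, 0.4, -0.3]
opening: 0.0873
gripper_force: 0.0
```

Run:
```python
from h import *
im,K,T=snap("wrist","w_stack"); np.savez("pics/w_stack.npz",K=K,T=T)
for n in LID: print(n,circ(im,K,T,LID[n][0],LID[n][1:],(.395,.31)))
print(telemetry.get_obs()['tool_pos'])
```

```text
white (array([0.3965, 0.312 ]), np.float64(4.8), [(array([0.3965, 0.312 ]), np.float64(34.0), 187)])
blue (array([0.3985, 0.313 ]), np.float64(4.7), [(array([0.3987, 0.313 ]), np.float64(28.4), 173)])
yellow (array([0.3965, 0.312 ]), np.float64(4.8), [(array([0.3966, 0.3121]), np.float64(23.0), 155)])
green (array([0.398, 0.315]), np.float64(6.9), [(array([0.3982, 0.315 ]), np.float64(18.2), 169)])
[0.3983 0.3131 0.2198]
```

View pics/w_stack.png

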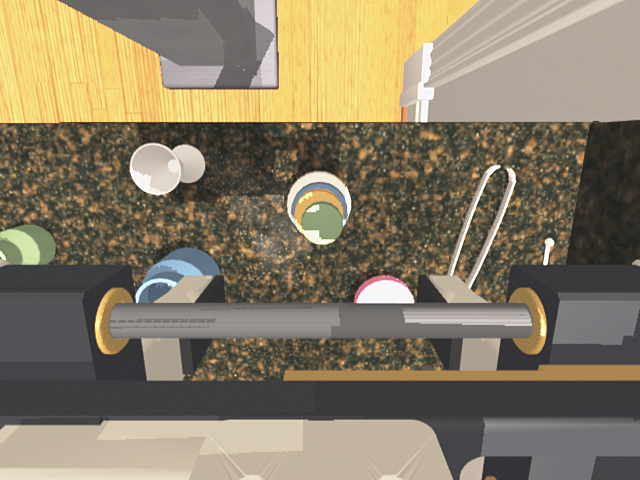

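The wrist view shows the stack at about (320,210), with the green disc centred at (321,223). The tongs, jigger and pink lid are well clear. The wrist and top fits agree within about 3 mm, so I'll grasp the green lid.

Request:
carry_out(rows=[[0, 0.002, 0.06, 0, 0, 0], [0, 0.002, 0.11, 0, 0, 0], [0, 0.002, 0.132, 0, 0, 0], [0, 0.002, 0.132, 0, 0, 0]])

```text
clock: 4.72
tool_pos: [0.3976, 0.3144, 0.0863]
orientation: [-179.8, -0.1, 179.9]
force: [0.3, 0.5, 0.9]
opening: 0.0874
gripper_force: 0.0
```

Request:
carry_out(rows=[[0, 0, 0, 0, 0, 0], [0, 0, 0, 0, 0, 0], [0, 0, 0, 0, 0, 0], [0, 0, 0, 0, 0, 0], [0, 0, 0, 0, 0, 0], [0, 0, 0, 0, 0, 0]], grip=-1)

```text
clock: 5.48
tool_pos: [0.3979, 0.3164, 0.0877]
orientation: [-180.0, 0.0, 180.0]
force: [-1.0, 0.1, -0.4]
opening: 0.0333
gripper_force: 0.0
```

Request:
carry_out(rows=[[0, 0, 0, 0, 0, 0], [0, 0, 0, 0, 0, 0]])

```text
clock: 5.72
tool_pos: [0.3979, 0.3163, 0.0876]
orientation: [-180.0, -0.0, 180.0]
force: [-0.6, -0.1, 0.4]
opening: 0.0132
gripper_force: 0.0
```

Run:
```python
from h import *
im,K,T=snap("wrist","g1"); cv2.imwrite("pics/g1c.png",cv2.resize(im[120:400,160:480],None,fx=2,fy=2))
```

```text
(no output)
```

View pics/g1c.png

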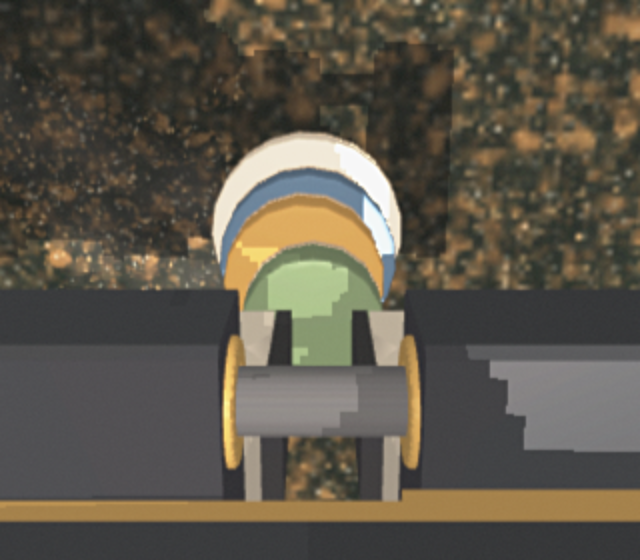

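The opening kept falling past 36 mm with no grip force. In the crop the pads (inner edges near 292 and 352) sit above the green lid, whose top edge is at row 245. The fingertips seem to end higher than the stated TCP, so I'll check with the side camera.

Run:
```python
from h import *
a=cv2.imread("pics/w_stack.png")[200:400,90:550]
im,K,T=snap("side","s1"); o=telemetry.get_obs(); print(o['tool_pos'],o['opening'])
p=o['tool_pos']; q=[pix(K,T,p+[0,0,dz]) for dz in(0,.019,.05)]; print(q)
u,v=q[0].astype(int); x0,y0=max(0,u-70),max(0,min(v-100,340)); b=im[y0:y0+140,x0:x0+140]; print(x0,y0)
for d in q: cv2.drawMarker(im,tuple(int(round(t)) for t in d),(0,0,255),cv2.MARKER_CROSS,4,1)
b=cv2.resize(b,(560,560),interpolation=cv2.INTER_CUBIC); cv2.imwrite("pics/s1c.png",b)
```

```text
[0.3979 0.3163 0.0876] 0.004813258668672345
[array([284.7681, 390.8032]), array([284.0651, 388.103 ]), array([282.8473, 383.4252])]
214 290
```

View pics/s1c.png

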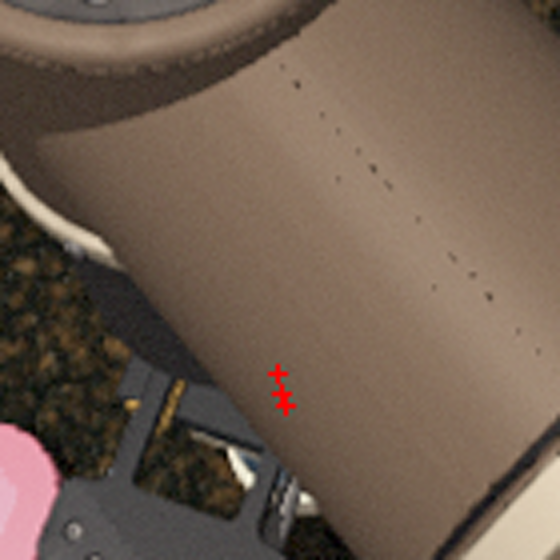

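The arm hides the fingers in the side view, so I'll use the wrist picture taken with the gripper open, where the pad faces are a known 87.5 mm apart.

Run:
```python
from h import *
a=cv2.imread("pics/w_stack.png")[260:390,90:550]; b=cv2.imread("pics/g1.png")[220:400,220:420]
c=cv2.resize(a,(780,220),interpolation=cv2.INTER_CUBIC); 
im,K,T=snap("wrist","g2"); b=im[240:390,220:420]
b=cv2.resize(b,(480,360),interpolation=cv2.INTER_CUBIC); o=np.zeros((590,800,3),np.uint8); o[:220,:780]=c; o[225:585,:480]=b
cv2.imwrite("pics/tips.png",o)
```

```text
(no output)
```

View pics/tips.png

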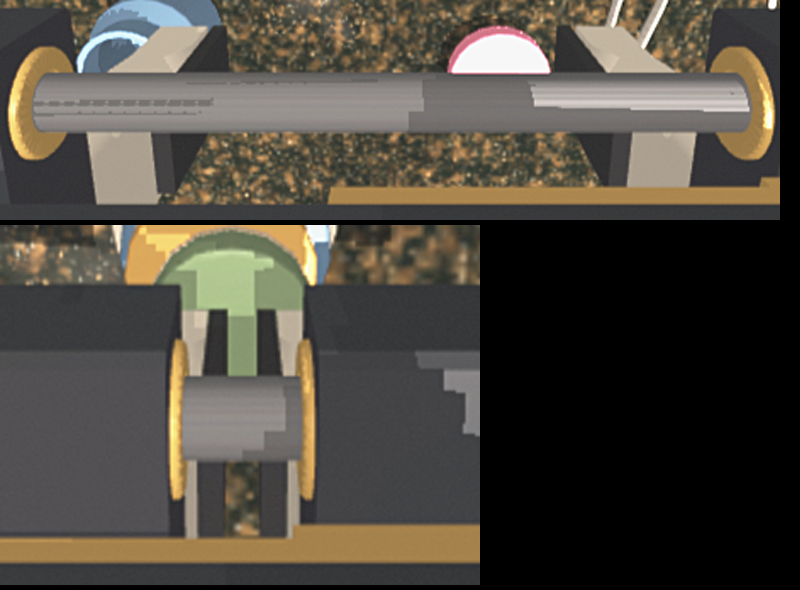

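With the gripper open, the tip edges sit at columns 221 and 418 (row 276). Shut, their gap is about 14 px. Those widths put the tips 0.165–0.17 m from the camera, so they end about 38 mm above the reported TCP. The contact-free closing around a 36 mm disc fits that. I'll open and go 35 mm lower; the open fingers clear every disc on the way.

Request:
carry_out(rows=[[0, 0, 0, 0, 0, 0], [0, 0, 0, 0, 0, 0], [0, 0, 0, 0, 0, 0], [0, 0, 0, 0, 0, 0], [0, 0, 0, 0, 0, 0], [0, -0.001, 0, 0, 0, 0], [0, -0.001, 0, 0, 0, 0], [0, -0.001, 0, 0, 0, 0]], grip=1)

```text
clock: 6.88
tool_pos: [0.3979, 0.3153, 0.0877]
orientation: [180.0, 0.0, 180.0]
force: [-0.6, 0.8, 0.7]
opening: 0.0771
gripper_force: 0.0
```

Request:
carry_out(rows=[[0, 0, 0.012, 0, 0, 0], [0, 0, 0.024, 0, 0, 0], [0, 0, 0.035, 0, 0, 0], [0, 0, 0.035, 0, 0, 0]])

```text
clock: 7.38
tool_pos: [0.3974, 0.3145, 0.0513]
orientation: [-179.9, -0.1, 180.0]
force: [-0.2, -0.6, 0.5]
opening: 0.0875
gripper_force: 0.0
```

Request:
carry_out(rows=[[0, 0, 0, 0, 0, 0], [0, 0, 0, 0, 0, 0], [0, 0, 0, 0, 0, 0], [0, 0, 0, 0, 0, 0], [0, 0, 0, 0, 0, 0], [0, 0, 0, 0, 0, 0], [0, 0, 0, 0, 0, 0]], grip=-1)

```text
clock: 8.25
tool_pos: [0.3979, 0.3153, 0.0527]
orientation: [-180.0, 0.0, 180.0]
force: [-0.8, -0.7, 0.7]
opening: 0.0348
gripper_force: 30.0
```

Run:
```python
from h import *
im,K,T=snap("wrist","g3"); o=telemetry.get_obs(); print(o['tool_pos'],o['opening'],o['gripper_force'],o['force'])
cv2.imwrite("pics/g3c.png",cv2.resize(im[180:400,180:460],None,fx=2,fy=2))
```

```text
[0.3979 0.3153 0.0527] 0.034966675918732086 30.00018049031496 [ 0.4163 -0.0282  0.3989]
```

View pics/g3c.png

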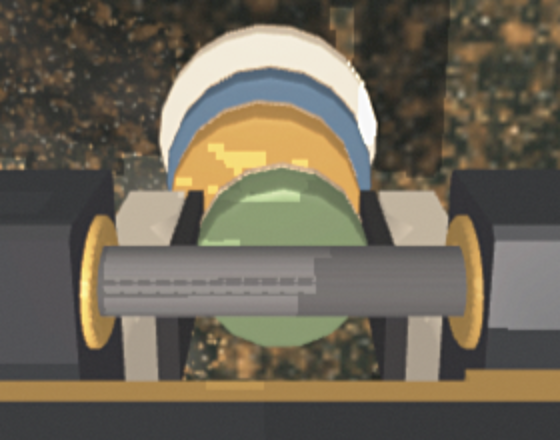

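Gripped: 30 N on the green lid, seen centred between the pads near crop (282,255). I'll lift it and carry it to the green canister.

Request:
carry_out(rows=[[0, 0, -0.02, 0, 0, 0], [0, 0, -0.05, 0, 0, 0], [-0.005, -0.03, -0.06, 0, 0, 0], [-0.012, -0.085, -0.06, 0, 0, 0], [-0.02, -0.14, -0.06, 0, 0, 0], [-0.03, -0.195, -0.06, 0, 0, 0], [-0.039, -0.25, -0.06, 0, 0, 0], [-0.045, -0.3, -0.06, 0, 0, 0]])

```text
clock: 9.3
tool_pos: [0.4429, 0.0136, 0.1129]
orientation: [180.0, 0.0, 180.0]
force: [1.5, 0.4, -1.2]
opening: 0.0347
gripper_force: 30.0
```

Request:
carry_out(rows=[[-0.003, -0.029, 0, 0, 0, 0], [-0.003, -0.029, 0, 0, 0, 0], [-0.003, -0.029, 0, 0, 0, 0]])

```text
clock: 9.68
tool_pos: [0.4458, -0.0136, 0.1126]
orientation: [180.0, 0.0, 180.0]
force: [0.5, -0.1, -0.5]
opening: 0.035
gripper_force: 30.0
```

Run:
```python
from h import *
im,K,T=snap("wrist","g4"); o=telemetry.get_obs(); print(o['tool_pos'],o['opening'],o['gripper_force'])
print(circ(im,K,T,.144+.028,(.018,),o['tool_pos'][:2],.006))
cv2.imwrite("pics/g4c.png",cv2.resize(im[130:400,180:460],None,fx=2,fy=2))
```

```text
[ 0.4459 -0.0132  0.1127] 0.03454395087691546 30.00001992098987
(array([ 0.4479, -0.0127]), np.float64(12.7), [(array([ 0.4479, -0.0127]), np.float64(18.1), 331)])
```

View pics/g4c.png

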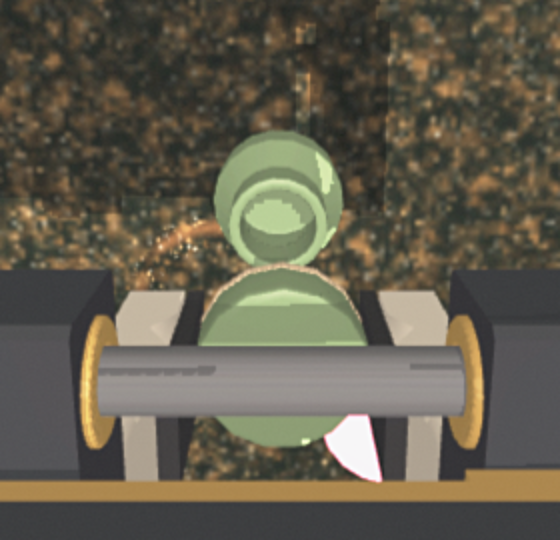

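The lid is held level, with its disc centred near crop (282,355). The canister's mouth is just ahead at (277,215). I'll make a 1 mm y correction and go down.

Request:
carry_out(rows=[[0, -0.001, 0.03, 0, 0, 0], [0, -0.001, 0.06, 0, 0, 0], [0, -0.001, 0.075, 0, 0, 0], [0, -0.001, 0.081, 0, 0, 0], [0, -0.001, 0.086, 0, 0, 0], [0, -0.001, 0.089, 0, 0, 0], [0, -0.001, 0.09, 0, 0, 0], [0, -0.001, 0.09, 0, 0, 0]])

```text
clock: 10.72
tool_pos: [0.446, -0.0146, 0.0229]
orientation: [180.0, 0.0, 180.0]
force: [0.8, -0.3, -0.1]
opening: 0.035
gripper_force: 30.0
```

Request:
carry_out(rows=[[0, 0, 0.0005, 0, 0, 0], [0, 0, 0.001, 0, 0, 0], [0, 0, 0.001, 0, 0, 0]])

```text
clock: 11.1
tool_pos: [0.4467, -0.0144, 0.0227]
orientation: [180.0, 0.1, -180.0]
force: [-2.8, 0.7, 10.6]
opening: 0.0351
gripper_force: 30.0
```

Contact is at exactly the expected height (z = 0.0227), so the lid is seated. Now to release and back off.

Request:
carry_out(rows=[[0, 0, -0.0005, 0, 0, 0], [0, 0, -0.001, 0, 0, 0], [0, 0, -0.001, 0, 0, 0], [0, 0, -0.001, 0, 0, 0], [0, 0, -0.02, 0, 0, 0], [0, 0, -0.07, 0, 0, 0], [0, 0, -0.12, 0, 0, 0], [0, 0, -0.12, 0, 0, 0]], grip=1)

```text
clock: 12.1
tool_pos: [0.4484, -0.0139, 0.1455]
orientation: [179.9, 0.4, -180.0]
force: [0.4, 1.4, -0.7]
opening: 0.0878
gripper_force: 0.0
```

Run:
```python
from h import *
im,K,T=snap("wrist","v_green"); o=telemetry.get_obs(); print(o['tool_pos'],o['opening'])
print(circ(im,K,T,.082,(.018,),(.446,-.014),.01)); print(circ(im,K,T,.066,(.017,.018),(.446,-.014),.01))
```

```text
[ 0.4469 -0.0142  0.1433] 0.08754505268813349
(array([ 0.447 , -0.0145]), np.float64(6.8), [(array([ 0.447 , -0.0145]), np.float64(17.9), 203)])
(array([ 0.452, -0.013]), np.float64(10.7), [(array([ 0.4519, -0.013 ]), np.float64(17.7), 111), (array([ 0.4519, -0.0136]), np.float64(18.3), 185)])
```

Request:
carry_out(rows=[[0.01, 0.05, 0, 0, 0, 0], [0.02, 0.11, -0.02, 0, 0, 0], [0.03, 0.17, -0.04, 0, 0, 0], [0.038, 0.23, -0.04, 0, 0, 0], [0.045, 0.29, -0.04, 0, 0, 0], [0.048, 0.327, -0.04, 0, 0, 0], [0.048, 0.327, -0.04, 0, 0, 0], [0.048, 0.327, -0.04, 0, 0, 0]])

```text
clock: 13.15
tool_pos: [0.3973, 0.3115, 0.1804]
orientation: [-179.9, -0.1, -180.0]
force: [0.3, 0.1, 0.2]
opening: 0.0877
gripper_force: 0.0
```

Run:
```python
from h import *
im,K,T=snap("wrist","w_stack2"); o=telemetry.get_obs(); print(o['tool_pos'],o['opening'])
for n in ('white','blue','yellow'): print(n,circ(im,K,T,LID[n][0],LID[n][1:],(.397,.312),.01))
```

```text
[0.3975 0.3113 0.1807] 0.08741379435159072
white (array([0.396 , 0.3115]), np.float64(5.2), [(array([0.3961, 0.3117]), np.float64(33.9), 209)])
blue (array([0.3985, 0.3125]), np.float64(6.4), [(array([0.3987, 0.3125]), np.float64(28.6), 245)])
yellow (array([0.3965, 0.312 ]), np.float64(6.8), [(array([0.3965, 0.3121]), np.float64(23.0), 234)])
```

Green is seated at (0.447, -0.0145) and the rest of the stack is undisturbed. Yellow lid next.

Request:
carry_out(rows=[[0.001, 0.001, 0.05, 0, 0, 0], [0.001, 0.001, 0.1, 0, 0, 0], [0.001, 0.001, 0.135, 0, 0, 0], [0.001, 0.001, 0.15, 0, 0, 0], [0.001, 0.001, 0.156, 0, 0, 0], [0.001, 0.001, 0.156, 0, 0, 0]])

```text
clock: 13.95
tool_pos: [0.3974, 0.3136, 0.0264]
orientation: [180.0, 0.0, 180.0]
force: [0.6, 0.7, 1.5]
opening: 0.0876
gripper_force: 0.0
```

Request:
carry_out(rows=[[0, 0, 0, 0, 0, 0], [0, 0, 0, 0, 0, 0], [0, 0, 0, 0, 0, 0], [0, 0, 0, 0, 0, 0], [0, 0, 0, 0, 0, 0], [0, 0, 0, 0, 0, 0], [0, 0, 0, 0, 0, 0]], grip=-1)

```text
clock: 14.82
tool_pos: [0.3969, 0.3133, 0.0257]
orientation: [-180.0, 0.0, 180.0]
force: [-0.8, -0.7, 2.3]
opening: 0.0452
gripper_force: 30.0
```

Request:
carry_out(rows=[[0, 0, -0.02, 0, 0, 0], [0, 0, -0.06, 0, 0, 0], [-0.01, -0.03, -0.09, 0, 0, 0], [-0.022, -0.085, -0.09, 0, 0, 0], [-0.036, -0.14, -0.09, 0, 0, 0], [-0.05, -0.195, -0.09, 0, 0, 0], [-0.064, -0.25, -0.09, 0, 0, 0], [-0.078, -0.305, -0.09, 0, 0, 0]])

```text
clock: 15.82
tool_pos: [0.475, 0.0067, 0.1158]
orientation: [180.0, 0.0, -180.0]
force: [1.9, 0.6, -0.3]
opening: 0.0452
gripper_force: 30.0
```

Request:
carry_out(rows=[[-0.014, -0.055, 0, 0, 0, 0], [-0.028, -0.11, 0, 0, 0, 0], [-0.038, -0.145, 0, 0, 0, 0], [-0.041, -0.153, 0, 0, 0, 0], [-0.041, -0.153, 0, 0, 0, 0], [-0.041, -0.153, 0, 0, 0, 0]])

```text
clock: 16.58
tool_pos: [0.5155, -0.1438, 0.1156]
orientation: [180.0, -0.0, -180.0]
force: [-1.0, 0.5, -1.2]
opening: 0.0449
gripper_force: 30.0
```

Run:
```python
from h import *
im,K,T=snap("wrist","y4"); o=telemetry.get_obs(); print(o['tool_pos'],o['opening'],o['gripper_force'])
print(circ(im,K,T,o['tool_pos'][2]-.0257+.084,(.023,),o['tool_pos'][:2],.006)); print(circ(im,K,T,.076,CAN['yellow'][1:],(.516,-.145),.01))
```

```text
[ 0.5156 -0.1437  0.1157] 0.04486801058371505 30.000018080463633
(array([ 0.5111, -0.1417]), np.float64(12.7), [(array([ 0.5111, -0.1417]), np.float64(23.1), 443)])
(array([ 0.5155, -0.145 ]), np.float64(13.7), [(array([ 0.5157, -0.145 ]), np.float64(21.9), 189), (array([ 0.5152, -0.145 ]), np.float64(18.1), 153)])
```

The held-lid fit has drifted 4 mm in x, so I'll look.

Run:
```python
from h import *
im=cv2.imread("pics/y4.png")
cv2.imwrite("pics/y4c.png",cv2.resize(im[130:400,160:480],None,fx=2,fy=2))
```

```text
(no output)
```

View pics/y4c.png

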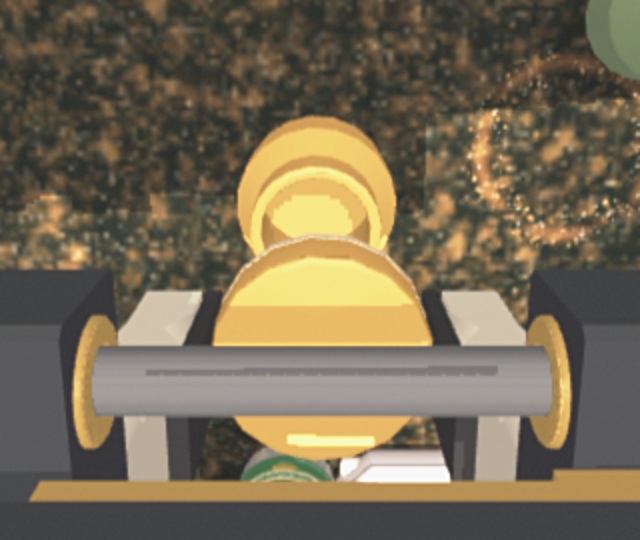

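The lid sits level and centred between the pads (crop columns 215–432, rows 250–458). Its width and position match the green lid's in hand, so it hasn't slipped and the bad value was just a wrong edge match. I'll go down with a small y correction.

Request:
carry_out(rows=[[0, -0.001, 0.03, 0, 0, 0], [0, -0.0015, 0.055, 0, 0, 0], [0, -0.0015, 0.068, 0, 0, 0], [0, -0.0015, 0.074, 0, 0, 0], [0, -0.0015, 0.078, 0, 0, 0], [0, -0.0015, 0.081, 0, 0, 0], [0, -0.0015, 0.0825, 0, 0, 0], [0, -0.0015, 0.0825, 0, 0, 0]])

```text
clock: 17.62
tool_pos: [0.5163, -0.1463, 0.0337]
orientation: [-180.0, 0.1, 180.0]
force: [0.4, -0.4, 2.3]
opening: 0.0445
gripper_force: 30.0
```

Request:
carry_out(rows=[[0, 0, 0.0005, 0, 0, 0], [0, 0, 0.0007, 0, 0, 0]])

```text
clock: 17.88
tool_pos: [0.5165, -0.1463, 0.0337]
orientation: [-180.0, 0.1, -180.0]
force: [-2.5, 1.1, 9.6]
opening: 0.0451
gripper_force: 30.0
```

Request:
carry_out(rows=[[0, 0, -0.0005, 0, 0, 0], [0, 0, -0.001, 0, 0, 0], [0, 0, -0.001, 0, 0, 0], [0, 0, -0.001, 0, 0, 0], [0, 0, -0.02, 0, 0, 0], [0, 0, -0.07, 0, 0, 0], [0, 0, -0.12, 0, 0, 0], [0, 0, -0.12, 0, 0, 0]], grip=1)

```text
clock: 18.88
tool_pos: [0.5186, -0.1464, 0.1567]
orientation: [-180.0, 0.4, -180.0]
force: [-0.5, -0.8, -0.7]
opening: 0.0876
gripper_force: 0.0
```

Run:
```python
from h import *
im,K,T=snap("wrist","v_yellow"); o=telemetry.get_obs(); print(o['tool_pos'],o['opening'])
print(circ(im,K,T,.092,(.023,),(.516,-.145),.01))
```

```text
[ 0.5169 -0.1461  0.1542] 0.08771371342596432
(array([ 0.5155, -0.1455]), np.float64(6.7), [(array([ 0.5157, -0.1455]), np.float64(22.9), 221)])
```

Request:
carry_out(rows=[[0.014, 0.055, 0, 0, 0, 0], [0.028, 0.11, -0.02, 0, 0, 0], [0.042, 0.165, -0.02, 0, 0, 0], [0.057, 0.22, -0.02, 0, 0, 0], [0.071, 0.275, -0.02, 0, 0, 0], [0.085, 0.33, -0.02, 0, 0, 0], [0.1, 0.385, -0.02, 0, 0, 0], [0.112, 0.435, -0.02, 0, 0, 0]])

```text
clock: 19.92
tool_pos: [0.4024, 0.2901, 0.1712]
orientation: [-179.9, -0.1, -180.0]
force: [1.3, 0.4, -0.1]
opening: 0.0878
gripper_force: 0.0
```

Request:
carry_out(rows=[[0.006, 0.023, 0, 0, 0, 0], [0.006, 0.023, 0, 0, 0, 0], [0.006, 0.023, 0, 0, 0, 0]])

```text
clock: 20.3
tool_pos: [0.3977, 0.3108, 0.1717]
orientation: [-179.9, -0.1, 180.0]
force: [-0.6, 0.0, 0.0]
opening: 0.0873
gripper_force: 0.0
```

Run:
```python
from h import *
im,K,T=snap("wrist","w_stack3"); o=telemetry.get_obs(); print(o['tool_pos'],o['opening'])
for n in ('white','blue'): print(n,circ(im,K,T,LID[n][0],LID[n][1:],(.397,.312),.01))
```

```text
[0.3979 0.3106 0.172 ] 0.08756622423899277
white (array([0.396, 0.312]), np.float64(4.8), [(array([0.3962, 0.3118]), np.float64(33.9), 195)])
blue (array([0.3985, 0.3125]), np.float64(7.3), [(array([0.3985, 0.3125]), np.float64(28.4), 252)])
```

Request:
carry_out(rows=[[-0.0005, 0.002, 0.05, 0, 0, 0], [-0.0005, 0.002, 0.1, 0, 0, 0], [-0.0005, 0.002, 0.14, 0, 0, 0], [-0.0005, 0.002, 0.163, 0, 0, 0], [-0.0005, 0.002, 0.175, 0, 0, 0], [-0.0005, 0.002, 0.175, 0, 0, 0]])

```text
clock: 21.1
tool_pos: [0.3986, 0.313, -0.0027]
orientation: [-180.0, -0.0, 179.9]
force: [0.1, -0.9, 0.3]
opening: 0.0875
gripper_force: 0.0
```

Request:
carry_out(rows=[[0, 0, 0, 0, 0, 0], [0, 0, 0, 0, 0, 0], [0, 0, 0, 0, 0, 0], [0, 0, 0, 0, 0, 0], [0, 0, 0, 0, 0, 0], [0, 0, 0, 0, 0, 0]], grip=-1)

```text
clock: 21.85
tool_pos: [0.3985, 0.314, -0.0021]
orientation: [180.0, 0.0, -180.0]
force: [-2.3, -1.2, 6.6]
opening: 0.0558
gripper_force: 30.0
```

Request:
carry_out(rows=[[0, 0, -0.02, 0, 0, 0], [0, 0, -0.06, 0, 0, 0], [0, 0, -0.095, 0, 0, 0], [-0.025, -0.045, -0.1, 0, 0, 0], [-0.05, -0.09, -0.1, 0, 0, 0], [-0.075, -0.135, -0.1, 0, 0, 0], [-0.086, -0.153, -0.1, 0, 0, 0], [-0.086, -0.153, -0.1, 0, 0, 0]])

```text
clock: 22.85
tool_pos: [0.4846, 0.1595, 0.0971]
orientation: [-180.0, -0.0, 179.8]
force: [-1.1, 0.3, -0.5]
opening: 0.0558
gripper_force: 30.0
```

Request:
carry_out(rows=[[0, 0, 0, 0, 0, 0], [0, 0, 0, 0, 0, 0]])

```text
clock: 23.1
tool_pos: [0.484, 0.1615, 0.0974]
orientation: [180.0, -0.0, -179.9]
force: [-0.1, 1.0, -1.0]
opening: 0.0558
gripper_force: 30.0
```

Run:
```python
from h import *
im,K,T=snap("wrist","b4"); o=telemetry.get_obs(); print(o['tool_pos'],o['opening'],o['gripper_force'])
print(circ(im,K,T,.086,CAN['blue'][1:],(.4843,.1617),.01))
m=mask(im,'blue'); 
print(circ(im,K,T,o['tool_pos'][2]+.0515,(.0285,),o['tool_pos'][:2],.006))
cv2.imwrite("pics/b4c.png",cv2.resize(im[130:400,160:480],None,fx=2,fy=2))
```

```text
[0.484  0.1616 0.0974] 0.055848727798393165 29.999899966934436
(array([0.4843, 0.1617]), np.float64(12.1), [(array([0.4845, 0.1617]), np.float64(27.5), 308), (array([0.484 , 0.1615]), np.float64(23.5), 145)])
(array([0.4875, 0.1621]), np.float64(13.6), [(array([0.4873, 0.1621]), np.float64(28.8), 486)])
```

View pics/b4c.png

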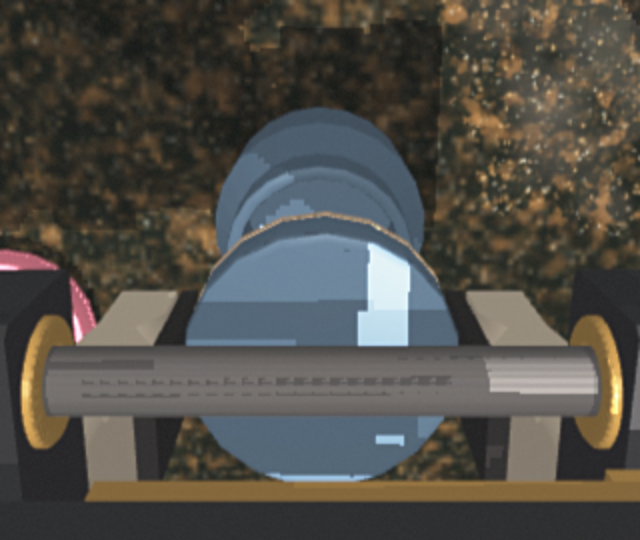

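The blue lid is level and centred (crop columns 187–459), with the mouth right ahead at (320,195). Down it goes.

Request:
carry_out(rows=[[0, -0.0005, 0.02, 0, 0, 0], [0, -0.0005, 0.036, 0, 0, 0], [0, -0.0005, 0.044, 0, 0, 0], [0, -0.0005, 0.049, 0, 0, 0], [0, -0.0005, 0.052, 0, 0, 0], [0, -0.0005, 0.0535, 0, 0, 0], [0, -0.0005, 0.0545, 0, 0, 0], [0, -0.0005, 0.0545, 0, 0, 0]])

```text
clock: 24.15
tool_pos: [0.4848, 0.1607, 0.0439]
orientation: [180.0, 0.1, -180.0]
force: [-1.5, 0.3, 5.6]
opening: 0.0561
gripper_force: 30.0
```

Request:
carry_out(rows=[[0, 0, 0, 0, 0, 0], [0, 0, -0.0005, 0, 0, 0], [0, 0, -0.0005, 0, 0, 0], [0, 0, -0.0005, 0, 0, 0], [0, 0, -0.02, 0, 0, 0], [0, 0, -0.07, 0, 0, 0], [0, 0, -0.12, 0, 0, 0], [0, 0, -0.12, 0, 0, 0]], grip=1)

```text
clock: 25.15
tool_pos: [0.4867, 0.1617, 0.1671]
orientation: [179.8, 0.4, -180.0]
force: [0.1, -0.0, -0.7]
opening: 0.088
gripper_force: 0.0
```

Run:
```python
from h import *
im,K,T=snap("wrist","v_blue"); o=telemetry.get_obs(); print(o['tool_pos'],o['opening'])
print(circ(im,K,T,.102,(.0285,),(.4843,.1617),.01))
```

```text
[0.4852 0.161  0.1647] 0.08754577167188994
(array([0.4838, 0.1612]), np.float64(6.6), [(array([0.4839, 0.1612]), np.float64(28.7), 280)])
```

Request:
carry_out(rows=[[0.03, 0.05, 0, 0, 0, 0], [0.06, 0.1, 0, 0, 0, 0], [0.088, 0.15, 0, 0, 0, 0], [0.088, 0.15, 0, 0, 0, 0], [0.088, 0.15, 0, 0, 0, 0]])

```text
clock: 25.82
tool_pos: [0.3958, 0.3099, 0.1618]
orientation: [-179.9, -0.1, -180.0]
force: [0.2, 0.2, -0.1]
opening: 0.0876
gripper_force: 0.0
```

Run:
```python
from h import *
im,K,T=snap("wrist","w_stack4"); o=telemetry.get_obs(); print(o['tool_pos'],o['opening'])
print(circ(im,K,T,.028,(.034,),(.397,.312),.01),circ(im,K,T,.012,(.034,.027),(.397,.312),.01)[:2])
```

```text
[0.3962 0.3094 0.162 ] 0.08769714072007109
(array([0.3965, 0.312 ]), np.float64(6.9), [(array([0.3963, 0.3118]), np.float64(34.0), 279)]) (array([0.407 , 0.3165]), np.float64(4.2))
```

Request:
carry_out(rows=[[0, 0.002, 0.055, 0, 0, 0], [0, 0.002, 0.11, 0, 0, 0], [0, 0.002, 0.145, 0, 0, 0], [0, 0.002, 0.168, 0, 0, 0], [0, 0.002, 0.182, 0, 0, 0], [0, 0.002, 0.19, 0, 0, 0], [0, 0.002, 0.19, 0, 0, 0]])

```text
clock: 26.75
tool_pos: [0.3966, 0.3121, -0.027]
orientation: [-180.0, -0.0, 180.0]
force: [0.8, 0.2, 1.2]
opening: 0.0876
gripper_force: 0.0
```

Request:
carry_out(rows=[[0, 0, 0, 0, 0, 0], [0, 0, 0, 0, 0, 0], [0, 0, 0, 0, 0, 0], [0, 0, 0, 0, 0, 0], [0, 0, 0, 0, 0, 0]], grip=-1)

```text
clock: 27.38
tool_pos: [0.3965, 0.3126, -0.0265]
orientation: [180.0, 0.0, 180.0]
force: [-2.1, -0.8, 6.0]
opening: 0.0664
gripper_force: 30.0
```

Request:
carry_out(rows=[[0, 0, -0.02, 0, 0, 0], [0, 0, -0.065, 0, 0, 0], [0, 0, -0.115, 0, 0, 0], [-0.01, -0.03, -0.14, 0, 0, 0], [-0.025, -0.08, -0.14, 0, 0, 0], [-0.038, -0.13, -0.14, 0, 0, 0], [-0.047, -0.185, -0.14, 0, 0, 0], [-0.052, -0.24, -0.14, 0, 0, 0]])

```text
clock: 28.38
tool_pos: [0.4483, 0.0707, 0.113]
orientation: [180.0, 0.0, -180.0]
force: [1.3, 0.8, -0.6]
opening: 0.0666
gripper_force: 30.0
```

Request:
carry_out(rows=[[-0.002, -0.055, 0, 0, 0, 0], [-0.003, -0.11, 0, 0, 0, 0], [-0.003, -0.165, 0, 0, 0, 0], [0, -0.22, 0, 0, 0, 0], [0.004, -0.275, 0, 0, 0, 0], [0.01, -0.33, 0, 0, 0, 0], [0.016, -0.375, 0, 0, 0, 0], [0.0185, -0.399, 0, 0, 0, 0]])

```text
clock: 29.38
tool_pos: [0.4289, -0.3286, 0.1125]
orientation: [180.0, -0.0, 179.9]
force: [0.5, 0.5, -1.4]
opening: 0.0666
gripper_force: 30.0
```

Request:
carry_out(rows=[[0, 0, 0, 0, 0, 0], [0, 0, 0, 0, 0, 0]])

```text
clock: 29.62
tool_pos: [0.4295, -0.3262, 0.1127]
orientation: [180.0, -0.0, 180.0]
force: [-0.5, 0.6, -1.2]
opening: 0.067
gripper_force: 30.0
```

Run:
```python
from h import *
im,K,T=snap("wrist","c4"); o=telemetry.get_obs(); print(o['tool_pos'],o['opening'],o['gripper_force'])
print(circ(im,K,T,.096,CAN['white'][1:],(.43,-.326),.01))
cv2.imwrite("pics/c4c.png",cv2.resize(im[130:400,160:480],None,fx=2,fy=2))
```

```text
[ 0.4297 -0.326   0.1129] 0.06691811010347519 29.99984271271387
(array([ 0.4295, -0.326 ]), np.float64(11.1), [(array([ 0.4295, -0.3261]), np.float64(32.9), 306), (array([ 0.4295, -0.3261]), np.float64(29.1), 200)])
```

View pics/c4c.png

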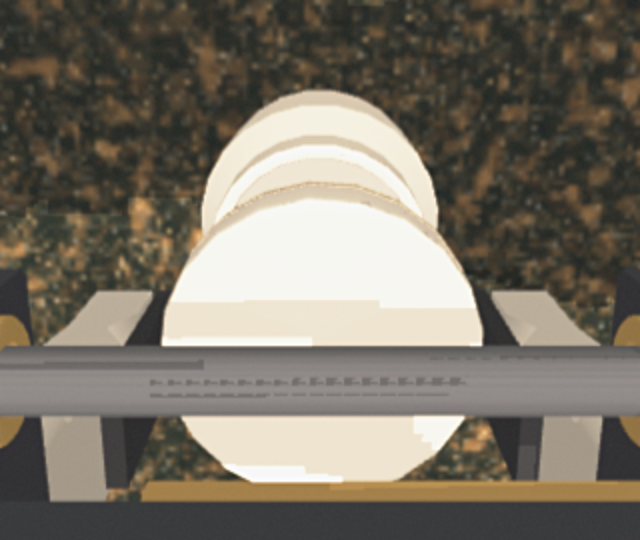

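The white lid is level and centred (crop columns 163–482), and the canister mouth is aligned ahead near column 320. It needs 55.5 mm down to seat.

Request:
carry_out(rows=[[0, -0.0005, 0.02, 0, 0, 0], [0, -0.0005, 0.036, 0, 0, 0], [0, -0.0005, 0.045, 0, 0, 0], [0, -0.0005, 0.05, 0, 0, 0], [0, -0.0005, 0.053, 0, 0, 0], [0, -0.0005, 0.055, 0, 0, 0], [0, -0.0005, 0.0565, 0, 0, 0], [0, -0.0005, 0.0565, 0, 0, 0]])

```text
clock: 30.68
tool_pos: [0.4301, -0.3273, 0.0575]
orientation: [-180.0, 0.1, -180.0]
force: [-2.2, 2.8, 6.7]
opening: 0.0665
gripper_force: 30.0
```

Request:
carry_out(rows=[[0, 0, 0, 0, 0, 0], [0, 0, -0.0005, 0, 0, 0], [0, 0, -0.0005, 0, 0, 0], [0, 0, -0.0005, 0, 0, 0], [0, 0, -0.02, 0, 0, 0], [0, 0, -0.07, 0, 0, 0], [0, 0, -0.11, 0, 0, 0], [0, 0, -0.11, 0, 0, 0]], grip=1)

```text
clock: 31.68
tool_pos: [0.4318, -0.3281, 0.17]
orientation: [-179.9, 0.3, -180.0]
force: [0.3, -0.1, -0.2]
opening: 0.0876
gripper_force: 0.0
```

Request:
carry_out(rows=[[0, -0.05, 0, 0, 0, 0], [0, -0.11, 0, 0, 0, 0], [0, -0.17, 0, 0, 0, 0], [0, -0.2, 0, 0, 0, 0], [0, -0.2, 0, 0, 0, 0], [0, -0.2, 0, 0, 0, 0]])

```text
clock: 32.42
tool_pos: [0.4292, -0.5266, 0.1653]
orientation: [179.9, -0.1, 180.0]
force: [-0.6, 0.4, -0.1]
opening: 0.0874
gripper_force: 0.0
```

Run:
```python
from h import *
im,K,T=snap("top","t9")
for n,g in dict(white=(.428,-.327),blue=(.481,.161),yellow=(.513,-.146),green=(.4435,-.015)).items():
    print(n,circ(im,K,T,CAN[n][0]+.016,LID[n][1:],g,.012))
s,_,_=snap("side","s9")
o=np.zeros((600,640,3),np.uint8); o[:200]=im[140:340]; o[200:600]=s[80:480]; cv2.imwrite("pics/final.png",o)
```

```text
white (array([ 0.428 , -0.3275]), np.float64(2.4), [(array([ 0.4279, -0.3273]), np.float64(33.7), 119)])
blue (array([0.4825, 0.16  ]), np.float64(1.8), [(array([0.4826, 0.1601]), np.float64(28.0), 82)])
yellow (array([ 0.5135, -0.147 ]), np.float64(2.2), [(array([ 0.5136, -0.1468]), np.float64(22.7), 76)])
green (array([ 0.446, -0.015]), np.float64(1.7), [(array([ 0.4456, -0.0148]), np.float64(17.5), 44)])
```

View pics/final.png

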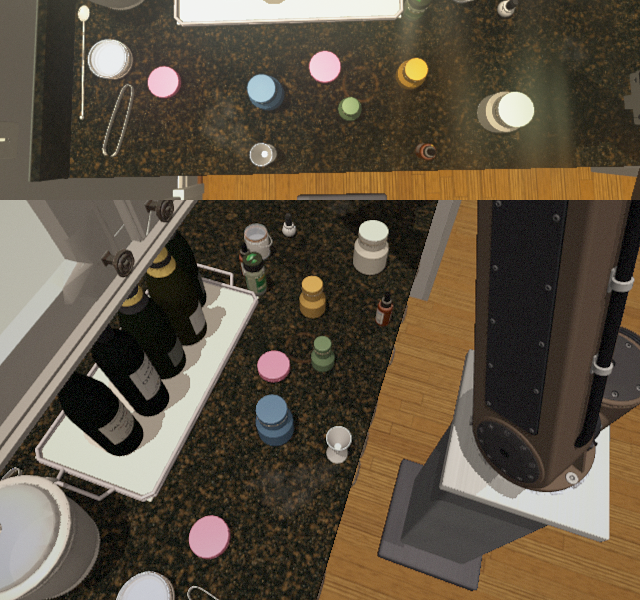

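All four canisters are closed: in the top strip white is at (515,110), blue (263,90), yellow (415,70) and green (350,107). The jigger (262,154) and bitters (426,151) still stand where they were, so I'll hand in.

```bash
python3 -c "
from plant import workorder; print(workorder.close_job())"
```

```text
the job is handed in; nothing more can be done
None
```

All four lids are seated on their matching canisters, taken top down (green, yellow, blue, white); the jigger and dropper bottle still stand where they were, and the job was handed in at about 33 s, with no verdict returned.

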